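# Set the telescoping length stop for a tack weld

## Robot

A 6-joint arm with a two-finger parallel gripper is mounted at the origin on the work surface. World frame = base frame: x ahead of the robot, y to its left, z up, the work surface at z = 0. Lengths are in mm, angles in rad, forces in N, time in s.
With the tool pointing down it reaches from about 350 to 975 mm from the base axis. Payload 17.4 kg.
Tool frame: the origin (TCP) lies at the very end of the fingers, on their centre line; the grasp point (between the pads) lies 19 mm behind it; z points along the fingers, y is the direction in which the jaws open and shut (so a half turn about z gives the same grasp; the last joint's range is limited). The gripper opens to 85 mm and grips with 20 to 120 N. Pads are 22 mm wide; open, the fingers measure 114 mm over their backs; the gripper's body (76 mm by 85 mm) begins 54 mm behind the grasp point. The pads swing forward as they close: fully open they stand 13 mm farther back than shut.
Start: joints at [-1.285, 0.116, 1.442, -0, 1.584, -0.038], TCP at [214.756, -639.931, 231.303] pointing down, gripper open.
Joint ranges: [-2.83, 2.83], [-0.83, 2.19], [0.07, 2.5], [-1.14, 4.28], [0.01, 3], [-2.97, 2.97]. Speed limits (rad/s): [1.89, 1.89, 2.22, 3.14, 3.14, 3.14].

## Interface

Orientations are given as a 3x3 rotation matrix whose columns are the frame's x, y, z axes.
In Python, from bench import env, hand, planner, viewer gives the robot as it stands. Calls block until the motion is done:
- env.move_ptp(position, orientation): joint-space move of the TCP to a pose.
- env.servo_line(position, ori=None, velocity=150, guard=None): straight line of the TCP; ori=None keeps the orientation; velocity is the mean speed in mm/s. With guard (N) it stops when the force on the tool has changed by that much, and returns True; else False.
- env.move_joints(angles): joint-space move.
- hand.grip(opening, strength=None): opening from 0.0 (shut) to 1.0 (fully open); strength is the grip in N (None keeps the last); returns when the fingers have stopped.
- env.wait(seconds).
- planner.inverse_kinematics(position, orientation): joint angles nearest the present ones, or None.
- viewer.grab_frame(name): name is "scene" or "top" or "wrist"; returns the picture (480x640x3 uint8, red, green, blue); there is no depth.
- viewer.camera_params(name): a dict with "intrinsics" (3x3 intrinsics, pixels), "R" (3x3) and "t" (3): a world point X has camera coordinates R X + t. Camera axes: x right, y down, z forward; pixel columns grow to the right and rows downward; lengths in mm; the calibration is good to about 2 mm. The wrist camera is an equidistant fisheye: a pixel r from the principal point sees the ray r / f radians off the axis. A picture is of the moment at which its call begins: read the wrist's pose just before it. camera_params takes no time and is no camera call; for the wrist camera it gives the pose at the moment of the call.
A pose or a line that the arm cannot do raises env.IKError and nothing moves.
- env.job_done(): hands the job in, once; it reports no verdict.
Readings, each from a call of its own:
- env.get_t(): time.
- env.get_joints(): joint angles.
- env.get_joint_vel(): joint speeds.
- env.get_effort(): joint torques, N m.
- env.get_tcp_pos(): TCP position.
- env.get_ee_rot(): TCP orientation.
- env.get_wrist_force(): force on the tool from outside, world axes, zero at the start.
- env.get_torque(): the same for the moment, N m.
- env.get_opening(): opening from 0.0 (shut) to 1.0 (fully open).
Only numpy, scipy, OpenCV 4.12 (cv2) and the standard library are available. Lean on these libraries where they do the work, as an engineer would, in place of code of your own. Each camera call takes 0.05 s, during which the arm holds its last target.

## Task

Get the length stop on the welding table ready for a tack: lift the steel keeper link up off its two pegs and put it down in the steel parts tray, without dropping it from a height. Then squeeze the lock button on the stop's grip, pull the arm out until its pointer lines up with the brass marker on the scale, and finish while still holding it there with the button squeezed; the arm springs back if let go. Leave the marker where it is set and do not disturb the tube offcut, the nut and the rod ladder lying beside the stop.

Things in the scene. Friction and masses are not known exactly. Their poses are not given: they have to be found in the camera images.
- stop_base: The fixed length stop: steel base plate 12 mm thick with a grey 40 mm square tube. Origin on the table under the tube's axis; x = direction in which the arm pulls out. Plate: x -300..280, y -53..78 mm; tube's mouth x -30. 8 mm keeper pegs at x -60 (tube) and -10 (arm, home), tops 90 mm high. 12 x 10 mm lock post at x 67, y 22, top 85 high. White scale, ticks every 10 mm, at y 42..68.
- stop_arm (a joint): How far the inner arm (28 mm square, its top 64 mm above the table) is pulled out along the base's x, in m: 0 = home, end stop 0.170. Starts at 0, locked there until the button is pressed. A return spring pulls it home with 2 N at home to 4 N fully out; arm mass 0.6 kg.
- grip_center (a point): Centre of the arm's black grip block at button height, 124 mm above the table. Block 30 mm (x) by 24 mm (y), top 148 mm above the table, round button on its +y side, plain flat on its -y side: 33 mm across flat and button when free, 26.5 mm when pressed. Axes as the base's.
- lock_button (a joint): Button travel in m: 0 = out (locked), 0.0065 = fully in. 22 mm round steel button on the grip block's +y side, pressed towards -y, spring 3 N to 6 N. The arm leaves home only while it is pressed more than 0.0035: a pin on it must pass beside the lock post. Squeezing block and button between two fingers presses it.
- button_face (a point): Centre of the button's outer face, 21 mm in +y from grip_center when out.
- pointer_tip (a point): Tip of the small steel pointer on the plate at the arm's end; it moves with the arm just above the scale, 20 mm above the table, 35 mm in +x and 53 mm in +y from the grip's centre. x axis as the base's.
- marker (a joint): Where the brass marker stands on the scale, in m: when joint stop_arm has this same value, pointer and marker line up. It stays where it is set (6 N friction).
- marker_tip (a point): Inner end of the thin ridge on the brass marker (a 14 x 16 mm saddle, 34 mm high, at the scale's outer edge); the point that the pointer must stand level with along x. x axis as the base's.
- keeper_tab (a point): Middle of the keeper link's tab. Loose steel link, about 120 g: plate 84 (x) x 28 x 6 mm, two 13 mm holes over the pegs, upright tab 24 mm long (x), 10 mm thick (y), top 51 mm above the underside; this point is 34 mm above the underside. On the pegs the underside is 70 mm above the table: lift 25 mm or more to clear. x as the base's.
- keeper: The same keeper link; origin in the centre of its underside.
- tray: Open rectangular steel parts tray, fixed to the table by its magnets: 180 (x) x 140 (y) mm outside, walls 4 mm thick and 25 mm high, floor about 4 mm thick. Origin at the centre of its underside.
- offcut: Bystander: square steel tube offcut 110 x 35 x 35 mm, between robot and length stop. Origin under its centre.
- nut: Bystander: steel collar nut, 32 mm across, 14 mm high. Origin under its centre.
- ladder: Bystander: two 150 mm rods with three cross rods, 18 mm high. Origin under its centre.
Mind the look-alikes: they are no part of the job. Of the things that look like the tray, the larger one is meant. What is shaped like the keeper but blue is not meant.

How it is judged:
By the outcome, as a careful person would: the job done as asked, in the order asked, and still so for the second after the job is handed in, while the arm keeps its last pose, push and grip.
It also fails if it takes over 53 s, if anything falls off the work surface, if the arm or the gripper's body presses on something with over 40 N, if the wrist force passes 120 N, or if a joint passes its speed limit or range.

## Working session

There is one attempt and no reset: what is moved stays moved. The work goes in short steps, each a Python script; the robot and the scene stay as the last script left them, time stands still between calls to the robot, and variables do not carry over. Pictures are saved under pics/ and viewed, and the job is handed in when it is done.

```bash
ls; mkdir -p pics; python3 - <<'E'
from bench import env,hand,planner,viewer
import cv2
for n in ("scene","top","wrist"):
    cv2.imwrite(f"pics/{n}0.png",viewer.grab_frame(n)[:,:,::-1])
    p=viewer.camera_params(n);print(n,p)
print(env.get_t(),env.get_ee_rot())
E
```

```text
pics
scene {'intrinsics': array([[583.21026362,   0.        , 318.6751262 ],
       [  0.        , 583.21026362, 239.9070986 ],
       [  0.        ,   0.        ,   1.        ]]), 'R': array([[-0.86864373,  0.49535454, -0.00905306],
       [ 0.3854372 ,  0.66418843, -0.64054031],
       [-0.31128161, -0.55989071, -0.76787118]]), 't': array([ 526.59125463, -129.77578559, 1369.92996328])}
top {'intrinsics': array([[605.55035917,   0.        , 314.79742322],
       [  0.        , 605.55035917, 236.03877652],
       [  0.        ,   0.        ,   1.        ]]), 'R': array([[ 0.01293619, -0.99979807, -0.01537798],
       [-0.98240119, -0.00984216, -0.18652354],
       [ 0.18633453,  0.01752025, -0.98233013]]), 't': array([ -30.1990819,  566.3707645, 1327.5442447])}
wrist {'intrinsics': array([[371.64829954,   0.        , 322.26101118],
       [  0.        , 371.64829954, 239.29281922],
       [  0.        ,   0.        ,   1.        ]]), 'R': array([[ 0.31782326, -0.94814918, -0.00123079],
       [-0.90789897, -0.30470493,  0.2878791 ],
       [-0.27332736, -0.09037724, -0.95766597]]), 't': array([-674.23731512,  -37.82878929,  379.26223828])}
0.15 [[ 9.48047177e-01  3.18129635e-01 -2.91455322e-04]
 [ 3.18129769e-01 -9.48046749e-01  9.00747176e-04]
 [ 1.02410995e-05 -9.46671432e-04 -9.99999552e-01]]
```

View pics/scene0.png

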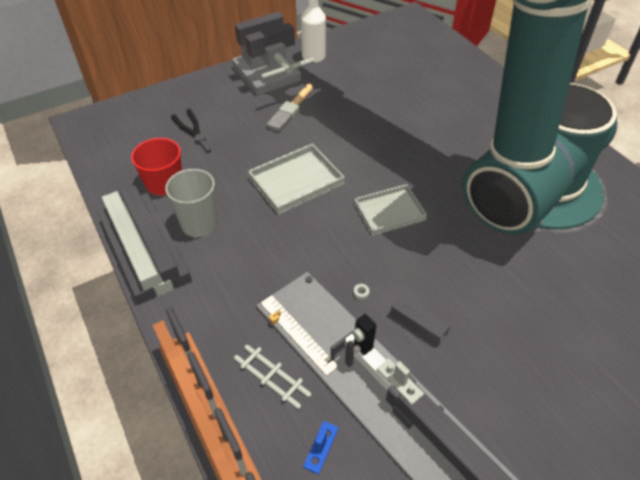

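View pics/top0.png

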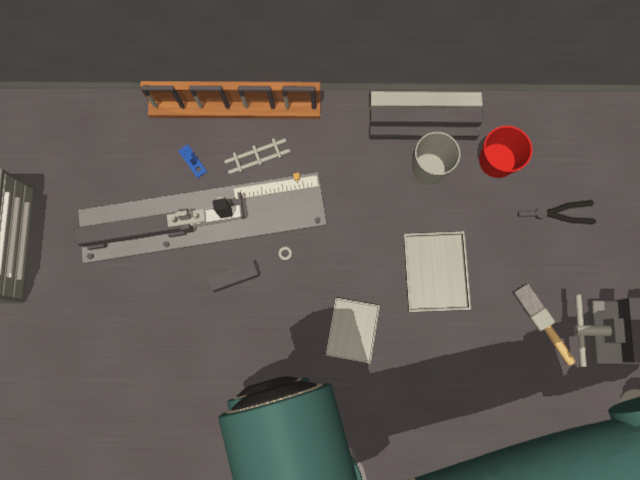

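View pics/wrist0.png

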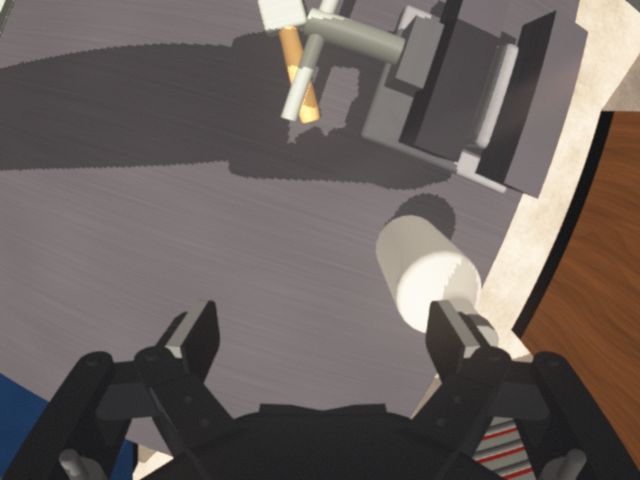

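```bash
python3 - <<'E'
import cv2
a=cv2.imread("pics/top0.png")
def c(n,im,x,y,w,h,s): cv2.imwrite(n,cv2.resize(im[y:y+h,x:x+w],None,fx=s,fy=s,interpolation=cv2.INTER_CUBIC))
c("pics/t1.png",a,70,165,140,105,5.7)
c("pics/t2.png",a,200,160,140,105,5.7)
c("pics/t3.png",a,390,220,100,100,6)
s=cv2.imread("pics/scene0.png")
c("pics/s1.png",s,240,260,200,150,4)
E
```

```text
(no output)
```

View pics/t1.png

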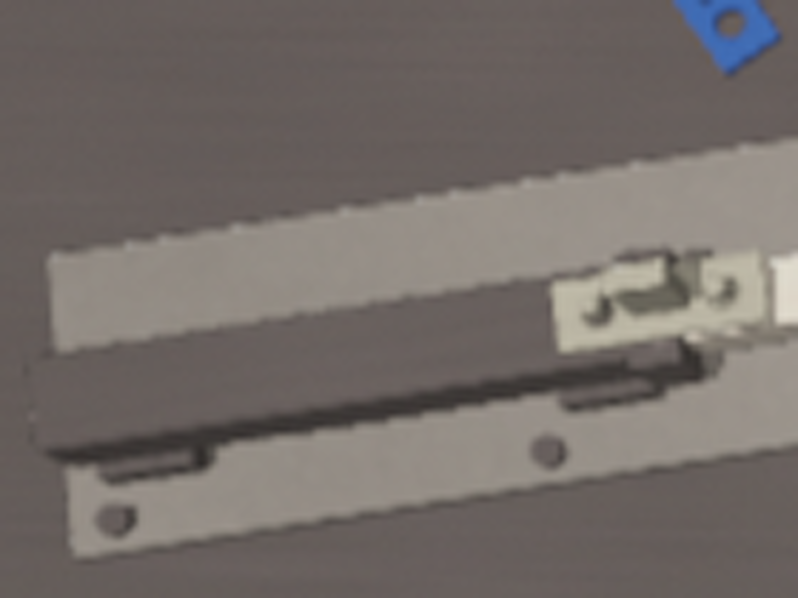

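View pics/t2.png

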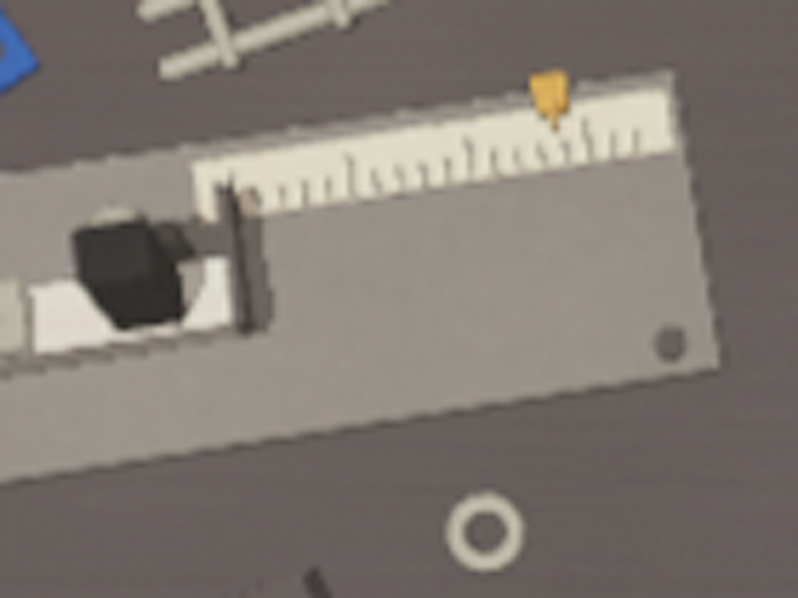

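View pics/t3.png

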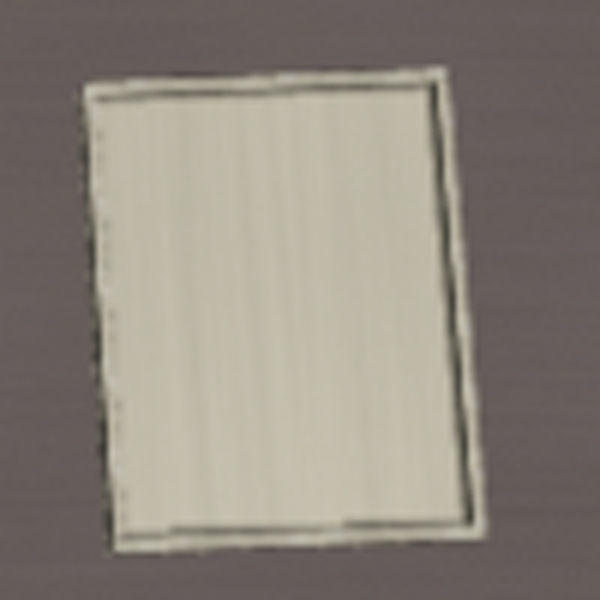

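View pics/s1.png

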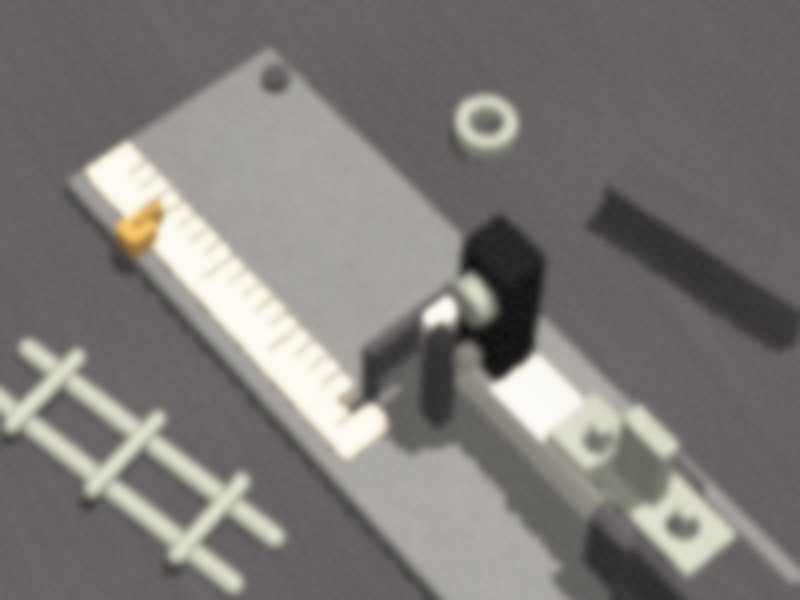

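```bash
cat > h.py <<'E'
import numpy as np, cv2
from scipy.optimize import least_squares
from bench import env,hand,planner,viewer
def proj(n,X,p=None):
    p=p or viewer.camera_params(n);K=p["intrinsics"]
    c=np.atleast_2d(X)@p["R"].T+p["t"]
    if n=="wrist":
        r=np.hypot(c[:,0],c[:,1]);th=np.arctan2(r,c[:,2]);q=c[:,:2]/np.maximum(r,1e-9)[:,None]*th[:,None]
    else: q=c[:,:2]/c[:,2:]
    return q*[K[0,0],K[1,1]]+K[:2,2]
def ray(n,uv,z,p=None):
    p=p or viewer.camera_params(n);K=p["intrinsics"]
    q=(np.array(uv,float)-K[:2,2])/[K[0,0],K[1,1]]
    if n=="wrist":
        th=np.hypot(*q);d=np.r_[q/th*np.sin(th),np.cos(th)]
    else: d=np.r_[q,1]
    d=p["R"].T@d;o=-p["R"].T@p["t"]
    return o+d*(z-o[2])/d[2]
def tf(b,X):
    X=np.atleast_2d(np.array(X,float));c,s=np.cos(b[2]),np.sin(b[2])
    return np.c_[X[:,:2]@np.array([[c,s],[-s,c]])+b[:2],X[:,2]]
def crop(n,im,x,y,w,h,s): cv2.imwrite("pics/"+n,cv2.resize(im[y:y+h,x:x+w],None,fx=s,fy=s,interpolation=cv2.INTER_CUBIC))
def unc(uv,x,y,s): return (np.array(uv,float)+.5)/s-.5+[x,y]
def R(yaw): # tool down, jaw (y) axis at direction yaw
    y=np.array([np.cos(yaw),np.sin(yaw),0]);z=np.array([0,0,-1.]);return np.c_[np.cross(y,z),y,z]
E
python3 - <<'E'
from h import *
u=[unc((50,257),70,165,5.7),unc((76,557),70,165,5.7),unc((672,72),200,160,5.7),unc((718,370),200,160,5.7)]
X=[[-300,78,12],[-300,-53,12],[280,78,12],[280,-53,12]]
r=least_squares(lambda b:(proj("top",tf(b,X))-u).ravel(),[750,200,-1.5]);print(r.x,r.fun.round(2));b=r.x
us=[unc((270,47),240,260,4),unc((72,181),240,260,4)]
print("scene",us,proj("scene",tf(b,[[280,-53,12],[280,78,12]])))
ut=[unc(q,390,220,6) for q in [(86,86),(443,68),(485,538),(115,550)]]
T=[[90,70,25],[90,-70,25],[-90,-70,25],[-90,70,25]]
rt=least_squares(lambda t:(proj("top",tf(t,T))-ut).ravel(),[650,-200,0]);print("tray",rt.x,rt.fun.round(2))
# check other features
def loc(b,p): 
    c,s=np.cos(b[2]),np.sin(b[2]);d=p[:2]-b[:2];return [c*d[0]+s*d[1],-s*d[0]+c*d[1]]
for z in(20,34): print("marker",z,loc(b,ray("top",unc((555,127),200,160,5.7),z)),loc(b,ray("scene",unc((158,207),240,260,4),z)))
print("tick0?",loc(b,ray("top",unc((665,122),200,160,5.7),13)))
for q,nm in [((598,310),"peg60"),((722,288),"peg10")]: print(nm,loc(b,ray("top",unc(q,70,165,5.7),80)))
print(proj("top",tf(b,[[20,0,148],[-35,0,104],[57,53,20]])))
print("nut",ray("top",(285,253.5),0),"offcut",ray("top",(235,275),30),"ladder",loc(b,ray("top",(258,155),10)))
print(tf(b,[[22,0,124],[-35,0,104]]))
E
```

```text
[607.39562871 234.50023839  -1.40255088] [-0.76 -0.53 -0.76  0.61  0.47 -0.39  1.05  0.16]
scene [array([307.125, 271.375]), array([257.625, 304.875])] [[308.26655632 269.56094634]
 [256.36611295 303.57608129]]
tray [ 4.93473853e+02 -3.03718602e+02  5.14536750e-02] [-0.44 -0.28  0.38  0.26  0.09 -0.22 -0.04  0.23]
marker 20 [np.float64(226.58430575132525), np.float64(59.072447593404576)] [np.float64(232.35764133039456), np.float64(57.08095712132521)]
marker 34 [np.float64(226.60355946256254), np.float64(55.04033548825891)] [np.float64(224.56913700683825), np.float64(61.84827470467294)]
tick0? [np.float64(272.4309944126479), np.float64(55.900715441868485)]
peg60 [np.float64(-59.03561890665677), np.float64(0.05464527882353387)]
peg10 [np.float64(-9.386860672000843), np.float64(1.1349456618315308)]
[[203.2996878  206.52595578]
 [182.61918613 215.00359102]
 [226.65908642 195.29242031]]
nut [534.13470943  46.98276209   0.        ] offcut [478.19832139 158.7220327   30.        ] ladder [np.float64(143.58296353842243), np.float64(143.43441283576453)]
[[611.07959099 212.81087644 124.        ]
 [601.53477963 269.0060415  104.        ]]
```

```bash
python3 - <<'E'
from h import *
b=np.array([607.40,234.50,-1.40255])
for yaw in (b[2]-np.pi/2,b[2]+np.pi/2):
    for P in ([601,269,250],[601,269,85],[610,212,105],[640,40,105]): 
        q=planner.inverse_kinematics(P,R(yaw)); print(P,None if q is None else np.round(q,2))
env.move_ptp([590,240,290],R(b[2]-np.pi/2))
p=viewer.camera_params("wrist");im=viewer.grab_frame("wrist")[:,:,::-1]
cv2.imwrite("pics/w1.png",im);np.savez("w1.npz",im=im,R=p["R"],t=p["t"],intrinsics=p["intrinsics"])
cv2.imwrite("pics/top1.png",viewer.grab_frame("top")[:,:,::-1])
print(env.get_t(),env.get_tcp_pos(),env.get_wrist_force())
print(proj("wrist",tf(b,[[280,-53,12],[280,78,12],[-60,0,90],[-10,0,90],[67,22,85]]),p))
E
```

```text
[601, 269, 250] [ 0.38  0.08  1.45 -0.    1.61 -2.93]
[601, 269, 85] [ 0.38  0.16  1.64 -0.    1.35 -2.93]
[610, 212, 105] None
[640, 40, 105] None
[601, 269, 250] [ 0.38  0.08  1.45 -0.    1.61  0.21]
[601, 269, 85] [ 0.38  0.16  1.64 -0.    1.35  0.21]
[610, 212, 105] [ 0.29  0.11  1.65 -0.    1.38  0.13]
[640, 40, 105] [ 0.02  0.1   1.66 -0.    1.38 -0.15]
3.5917 [590.16788285 239.61818772 289.95124573] [-1.11605413  0.23676963  0.29124073]
[[353.4226518  -44.3676623 ]
 [240.75314195 -40.74544608]
 [305.29407082 260.928467  ]
 [304.53528892 211.06337863]
 [280.29319011 129.2926913 ]]
```

View pics/w1.png

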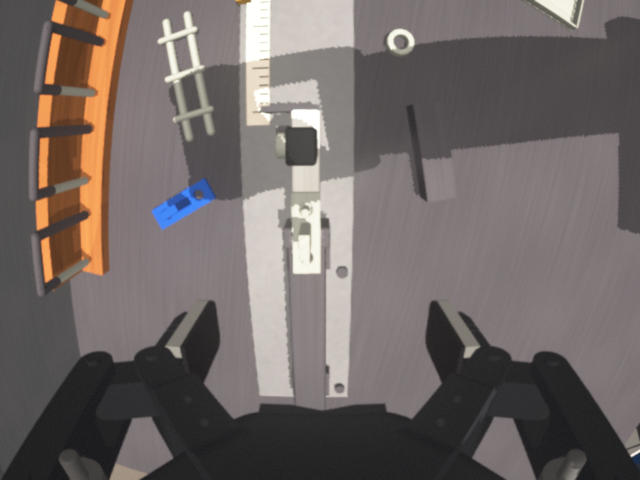

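```bash
python3 - <<'E'
from h import *
b=np.array([607.40,234.50,-1.40255])
for d in(.3,.4,.5):
  P=tf(b,[[85,10,260]])[0]
  q=planner.inverse_kinematics(P,R(b[2]-np.pi/2+d)); print(d,q)
  if q is not None and q[5]<0: break
  q=None
if q is not None:
    env.move_joints(q)
p=viewer.camera_params("wrist");im=viewer.grab_frame("wrist")[:,:,::-1]
cv2.imwrite("pics/w2.png",im);np.savez("w2.npz",im=im,R=p["R"],t=p["t"],intrinsics=p["intrinsics"])
t=viewer.grab_frame("top")[:,:,::-1];cv2.imwrite("pics/top2.png",t)
print(env.get_t(),env.get_tcp_pos())
E
```

```text
0.3 [ 1.97503223e-01  5.49718100e-02  1.46038848e+00 -4.44089210e-16
  1.62623236e+00  2.87084955e+00]
0.4 [ 1.97503223e-01  5.49718100e-02  1.46038848e+00 -4.44089210e-16
  1.62623236e+00  2.77084955e+00]
0.5 [ 1.97503223e-01  5.49718100e-02  1.46038848e+00 -4.44089210e-16
  1.62623236e+00  2.67084955e+00]
3.6917 [590.12201334 239.71089534 289.94999778]
```

View pics/w2.png

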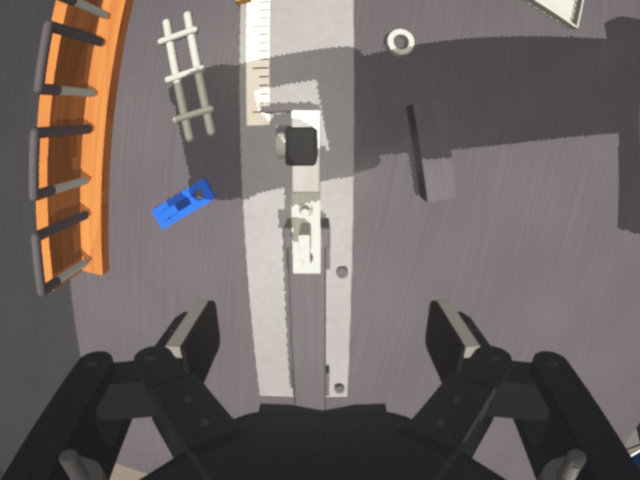

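```bash
python3 - <<'E'
from h import *
b=np.array([607.40,234.50,-1.40255])
P=tf(b,[[85,10,260]])[0]
q=planner.inverse_kinematics(P,R(b[2]-np.pi/2-.2)); print(q)
assert q[5]<0
env.move_joints(q)
p=viewer.camera_params("wrist");im=viewer.grab_frame("wrist")[:,:,::-1]
cv2.imwrite("pics/w3.png",im);np.savez("w3.npz",im=im,R=p["R"],t=p["t"],intrinsics=p["intrinsics"])
t=viewer.grab_frame("top")[:,:,::-1];cv2.imwrite("pics/top3.png",t)
print(env.get_t(),env.get_tcp_pos())
E
```

```text
[ 1.97503223e-01  5.49718100e-02  1.46038848e+00 -4.44089210e-16
  1.62623236e+00 -2.91233576e+00]
4.2833 [631.46450407 152.74162655 260.46655582]
```

View pics/w3.png

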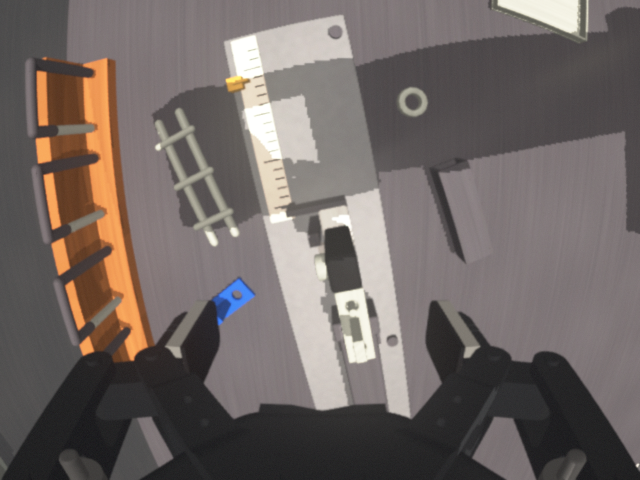

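```bash
python3 - <<'E'
from h import *
im=cv2.imread("pics/w3.png")
crop("w3a.png",im,220,10,140,105,5.7)
crop("w3b.png",im,250,160,140,105,5.7)
im=cv2.imread("pics/w1.png")
crop("w1b.png",im,240,90,140,105,5.7)
crop("w1c.png",im,240,180,140,105,5.7)
E
```

```text
(no output)
```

View pics/w3a.png

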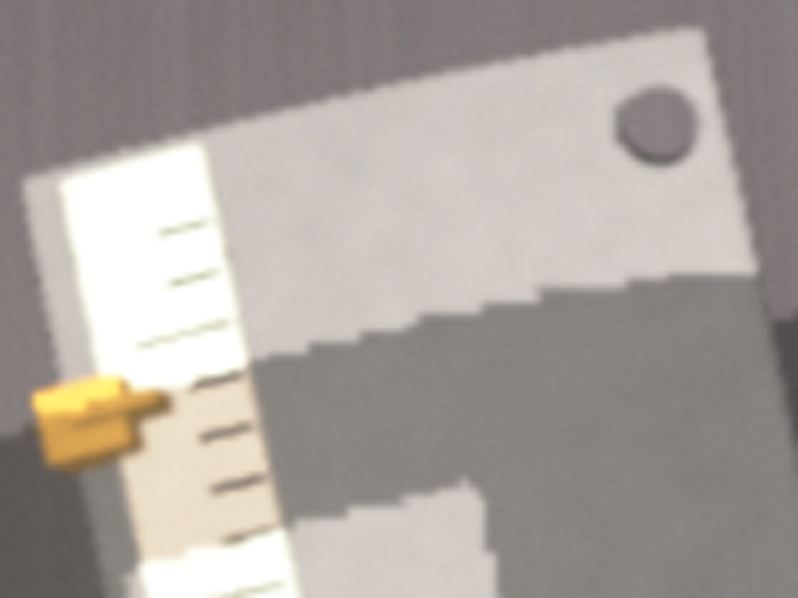

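View pics/w3b.png

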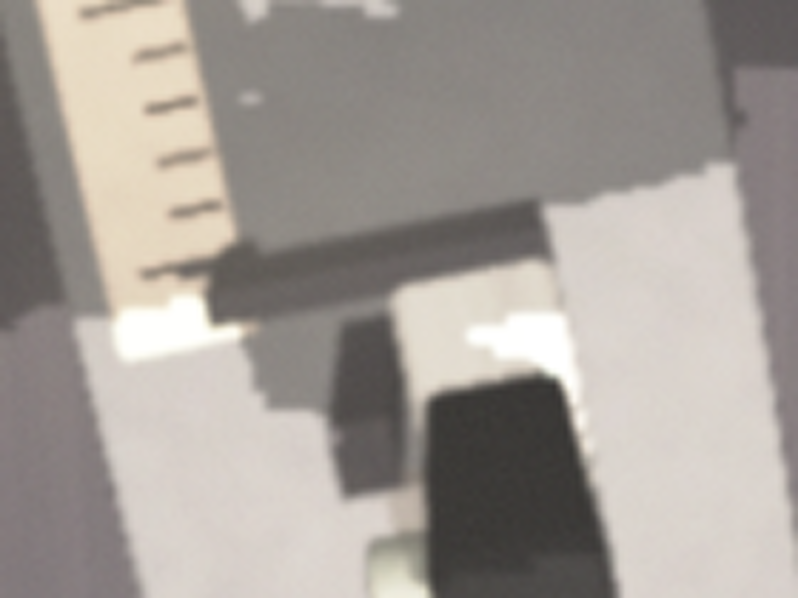

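View pics/w1b.png

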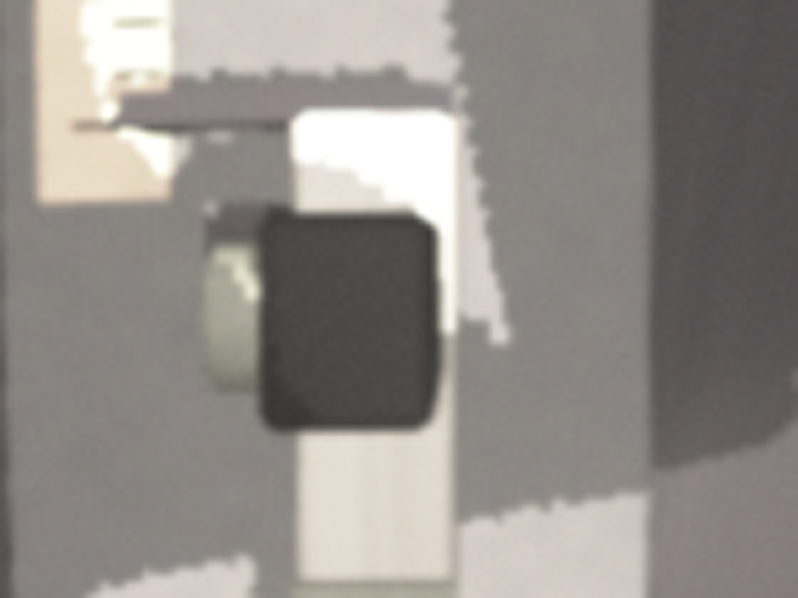

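View pics/w1c.png

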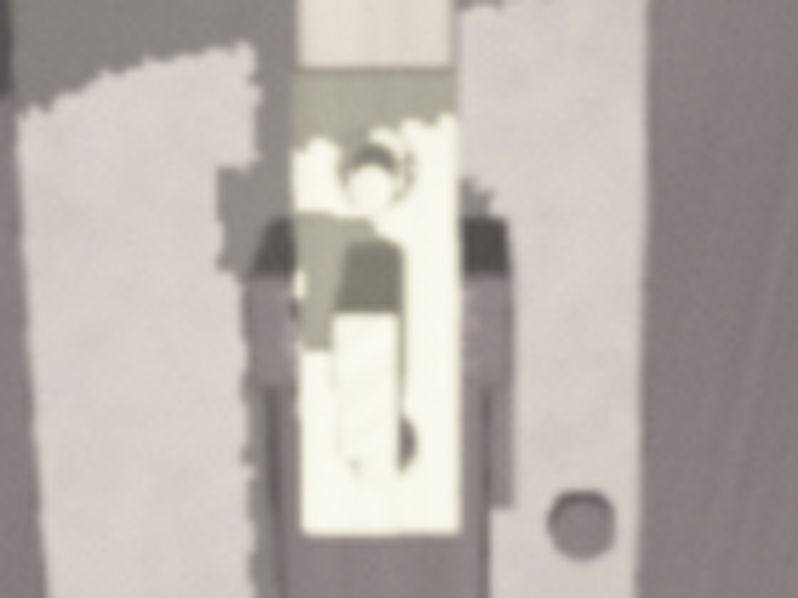

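```bash
cat > fit.py <<'E'
from h import *
w1=dict(np.load("w1.npz"));w3=dict(np.load("w3.npz"))
T1=lambda q:unc(q,70,165,5.7);T2=lambda q:unc(q,200,160,5.7);S=lambda q:unc(q,240,260,4)
A=lambda q:unc(q,220,10,5.7);B=lambda q:unc(q,250,160,5.7);C=lambda q:unc(q,240,90,5.7);D=lambda q:unc(q,240,180,5.7)
ob=[("top",None,T1((50,257)),[-300,78,12]),("top",None,T1((76,557)),[-300,-53,12]),("top",None,T2((672,72)),[280,78,12]),("top",None,T2((718,370)),[280,-53,12]),
("scene",None,S((270,47)),[280,-53,12]),("scene",None,S((72,181)),[280,78,12]),
("wrist",w3,A((25,182)),[280,78,12]),("wrist",w3,A((703,30)),[280,-53,12]),
("wrist",w1,D((303,533)),[-77,14,76]),("wrist",w1,D((460,533)),[-77,-14,76]),("wrist",w1,D((295,68)),[7,14,76]),("wrist",w1,D((457,68)),[7,-14,76])]
# unknowns: b(3), grip x, marker x,z ,ticks
def ex(v): return [("top",None,T2((555,127)),[v[4],v[6],v[5]]),("scene",None,S((158,207)),[v[4],v[6],v[5]]),("wrist",w3,A((168,402)),[v[4],v[6],v[5]]),
 ("wrist",w3,B((143,273)),[v[3],v[7],20]),("wrist",w1,C((75,126)),[v[3],v[7],20]),("top",None,T2((225,187)),[v[3],v[7],20])]
def f(v):
    return np.concatenate([(proj(n,tf(v[:3],[X]),p)[0]-u)*(1.5 if n=="wrist" else 1) for n,p,u,X in ob+ex(v)])
r=least_squares(f,[607,234,-1.4,57,226,30,60,53],loss="soft_l1")
if __name__=="__main__":
    print(r.x.round(3));print(r.fun.round(2) if 0 else f(r.x).reshape(-1,2).round(2))
    b=r.x
    def loc(p):
        c,s=np.cos(b[2]),np.sin(b[2]);d=p[:2]-b[:2];return np.round([c*d[0]+s*d[1],-s*d[0]+c*d[1]],1)
    for q in [(188,229),(196,279),(185,336),(218,382),(226,434),(238,488),(250,538)]: print(loc(ray("wrist",A(q),13,w3)),end=" ")
    for q in [(121,10),(160,53),(172,105),(186,158),(196,211)]: print(loc(ray("wrist",B(q),13,w3)),end=" ")
    print("block",[loc(ray("wrist",C(q),148,w1)) for q in [(262,213),(437,213),(437,430),(262,430)]])
    print("tab",[loc(ray("wrist",D(q),121,w1)) for q in [(335,312),(398,312),(335,470),(398,470)]])
E
python3 fit.py
```

```text
[606.889 235.882  -1.4    90.184 226.652  26.134  55.727  59.795]
[[-1.41 -0.01]
 [-1.28  1.13]
 [-0.24 -0.46]
 [ 0.47  0.06]
 [ 1.37 -1.31]
 [-0.96 -0.64]
 [-3.68 -1.22]
 [ 0.67 -2.94]
 [ 0.58 -0.13]
 [-0.17 -0.17]
 [-0.65  1.46]
 [-0.1   1.12]
 [-0.56  0.61]
 [ 2.52  0.44]
 [-0.46 -0.42]
 [ 0.37  0.9 ]
 [ 0.02 -0.76]
 [ 0.4  -1.88]]
[260.2  47.4] [250.3  47.8] [240.1  52. ] [230.   47.8] [220.   48.4] [209.5  48.4] [199.9  48.2] [138.9  53.8] [129.5  48.5] [119.5  48.5] [109.3  48.2] [99.1 48.6] block [array([69.9, 11. ]), array([ 69.5, -12.2]), array([ 40.3, -12.1]), array([40.6, 11.5])]
tab [array([-22.5,   4.5]), array([-22.5,  -5.2]), array([-48.3,   5.1]), array([-48.3,  -4.8])]
```

```bash
python3 - <<'E'
from h import *
from fit import r
b=r.x; yaw=b[2]+np.pi/2
P=tf(b,[[-35,0,0]])[0]
hand.grip(1.0,40)
env.move_ptp([P[0],P[1],180],R(yaw)); print(env.get_joints())
print(env.servo_line([P[0],P[1],87],R(yaw),velocity=100,guard=15),env.get_tcp_pos(),env.get_wrist_force())
hand.grip(0.35)
print(env.get_t(),env.get_opening(),env.get_wrist_force())
cv2.imwrite("pics/w4.png",viewer.grab_frame("wrist")[:,:,::-1])
E
```

```text
[ 3.83982605e-01  9.91562266e-02  1.54271667e+00 -3.35762949e-05
  1.49957176e+00  2.12738450e-01]
False [601.29495634 270.51694411  87.8329453 ] [ 0.8175909   0.41956991 -0.62285698]
8.7917 0.3511572174025156 [ 0.29105391 -0.21047046  0.79101238]
```

View pics/w4.png

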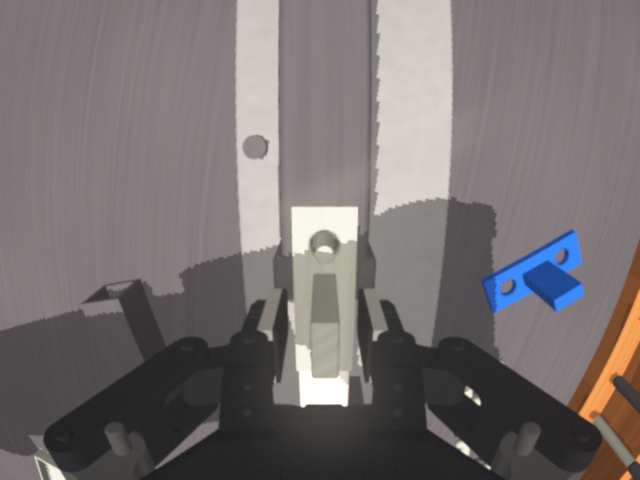

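The tab (column ~325) is centred between the pads (columns 283 and 362). I'll close on it and lift.

```bash
python3 - <<'E'
from h import *
from fit import r
b=r.x; yaw=b[2]+np.pi/2
hand.grip(0.0,45); print(env.get_opening(),env.get_wrist_force())
p=env.get_tcp_pos();o=env.get_ee_rot()
print(env.servo_line([p[0],p[1],130],velocity=60,guard=25),env.get_wrist_force(),env.get_opening())
env.servo_line([p[0],p[1],250],velocity=150)
print(env.get_t(),env.get_opening(),env.get_wrist_force(),env.get_tcp_pos())
cv2.imwrite("pics/w5.png",viewer.grab_frame("wrist")[:,:,::-1])
E
```

```text
0.1084411239718097 [ 0.02047967 -0.15869707  0.17340165]
False [-1.05960429  0.60391809 -1.1848893 ] 0.10627982550198437
10.9583 0.10803544726756806 [-0.90581722 -0.39475743 -1.79100973] [600.6880293  270.28609056 248.63850002]
```

View pics/w5.png

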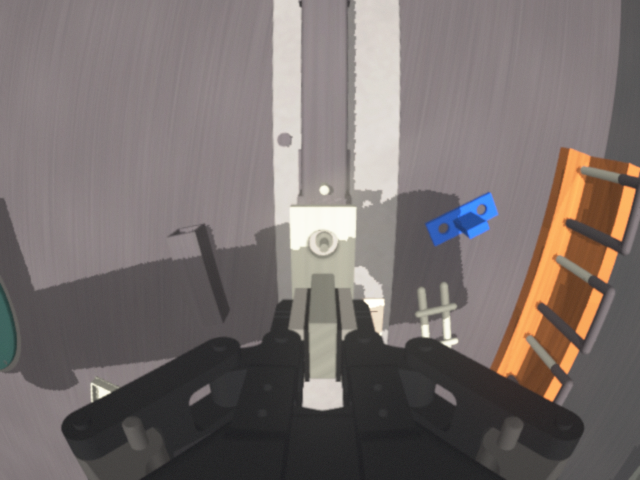

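```bash
python3 - <<'E'
from h import *
yaw=0.051; x,y=493.5,-303.7
env.move_ptp([x,y,200],R(yaw)); print(env.get_joints(),env.get_t(),env.get_opening())
env.wait(.2)
env.servo_line([x,y,45],R(yaw),velocity=140)
f=env.servo_line([x,y,17],R(yaw),velocity=25,guard=4)
print(f,env.get_tcp_pos(),env.get_wrist_force(),env.get_t())
cv2.imwrite("pics/w6.png",viewer.grab_frame("wrist")[:,:,::-1])
cv2.imwrite("pics/s6.png",viewer.grab_frame("scene")[:,:,::-1])
E
```

```text
[-5.94433600e-01 -8.18689345e-02  1.69243562e+00  1.46986900e-04
  1.53094411e+00 -6.46400258e-01] 13.1083 0.10882617292604657
True [ 493.46765058 -303.55524376   20.94656458] [0.03329331 1.19652622 6.51714173] 15.45
```

View pics/w6.png

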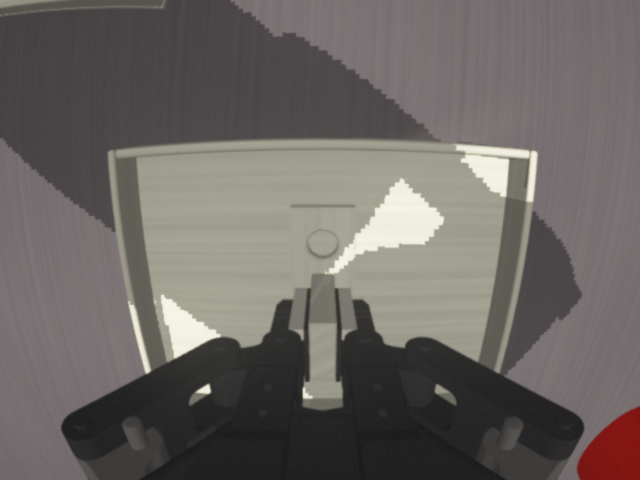

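View pics/s6.png

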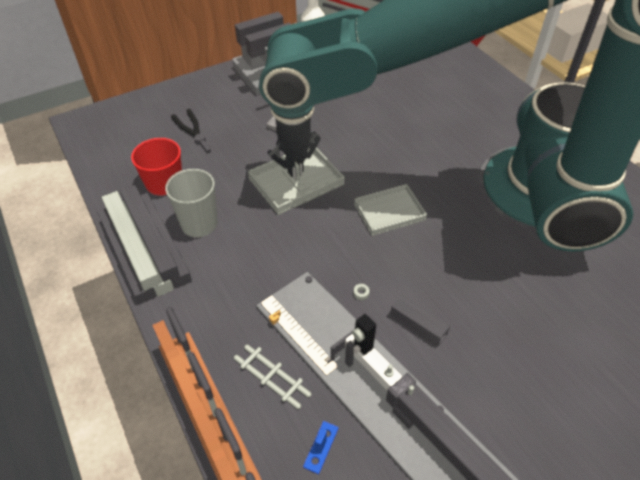

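```bash
python3 - <<'E'
from h import *
from fit import r
b=r.x; yaw=b[2]+np.pi/2
p=env.get_tcp_pos()
hand.grip(0.4); 
env.servo_line([p[0],p[1],150],velocity=140)
cv2.imwrite("pics/w7.png",viewer.grab_frame("wrist")[:,:,::-1])
hand.grip(1.0)
P=tf(b,[[55,1.25,0]])[0]
env.move_ptp([P[0],P[1],230],R(yaw)); 
cv2.imwrite("pics/w8.png",viewer.grab_frame("wrist")[:,:,::-1])
f=env.servo_line([P[0],P[1],105],R(yaw),velocity=110,guard=12)
print(f,env.get_tcp_pos(),env.get_wrist_force(),env.get_t())
hand.grip(0.55)
print(env.get_opening(),env.get_t())
cv2.imwrite("pics/w9.png",viewer.grab_frame("wrist")[:,:,::-1])
E
```

```text
False [617.83934807 181.98230632 105.88431448] [-0.68794369  0.44282193  1.07135118] 20.7667
0.5496519649504323 21.2333
```

View pics/w7.png

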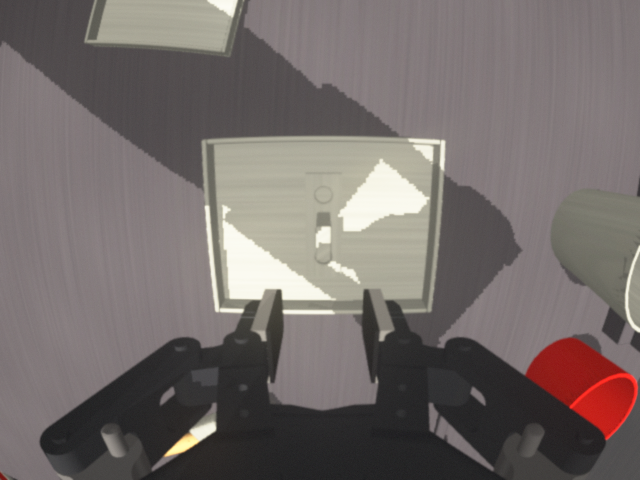

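View pics/w9.png

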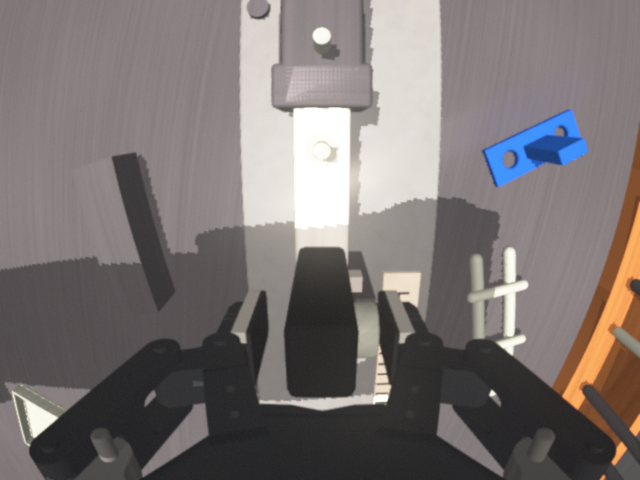

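The keeper lies flat in the tray. The block and button (columns 288–378) sit between the pads (columns 258–388). Next I'll squeeze and pull.

```bash
python3 - <<'E'
from h import *
from fit import r
b=r.x; yaw=b[2]+np.pi/2; ux=np.array([np.cos(b[2]),np.sin(b[2]),0])
hand.grip(0.0,45); env.wait(.2)
print(env.get_opening()*85,env.get_wrist_force(),env.get_tcp_pos())
p0=env.get_tcp_pos();np.save("p0.npy",p0)
print(env.get_torque(), "loc x0",(p0-b[:3]*[1,1,0])@ux)
f=env.servo_line(p0*[1,1,0]+[0,0,105]+ux*15,R(yaw),velocity=40,guard=15)
p=env.get_tcp_pos();print(f,(p-p0)@ux,env.get_wrist_force(),env.get_opening()*85,env.get_t())
cv2.imwrite("pics/w10.png",viewer.grab_frame("wrist")[:,:,::-1])
E
```

```text
25.782330089613797 [5.12779522 0.90741973 4.69078477] [618.04976531 181.96542429 105.67182457]
[ 0.21352801 -1.1515505  -0.07644714] loc x0 55.028869558618794
False 14.967230306771732 [-2.09013449  1.11821862  8.01545231] 26.256169424385067 22.3167
```

View pics/w10.png

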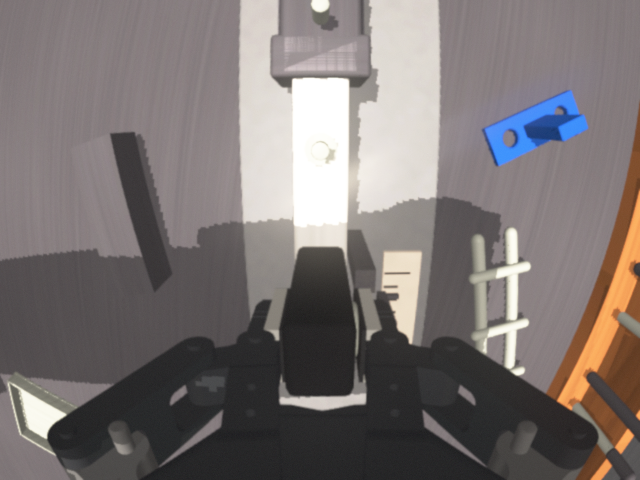

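The arm is travelling with the hand: its peg stays at (320,150) while the tube recedes. I'll pull it close to the marker and check.

```bash
python3 - <<'E'
from h import *
from fit import r
b=r.x; yaw=b[2]+np.pi/2; ux=np.array([np.cos(b[2]),np.sin(b[2]),0])
p0=np.load("p0.npy")
f=env.servo_line(p0*[1,1,0]+[0,0,106]+ux*(b[4]-90-3),R(yaw),velocity=80,guard=20)
env.wait(.2)
p=env.get_tcp_pos();print(f,(p-p0)@ux,p,env.get_wrist_force(),env.get_opening()*85,env.get_t())
for n in("top","scene","wrist"):
    im=viewer.grab_frame(n)[:,:,::-1];cv2.imwrite(f"pics/{n}11.png",im)
    if n=="top": crop("t11.png",im,250,150,100,75,8)
    if n=="scene": crop("s11.png",im,240,260,100,75,8)
E
```

```text
False 133.38272129329403 [640.59727775  50.50221104 105.68358407] [-0.68330123  3.45973266 -4.62072878] 25.769144916437643 24.2
```

View pics/t11.png

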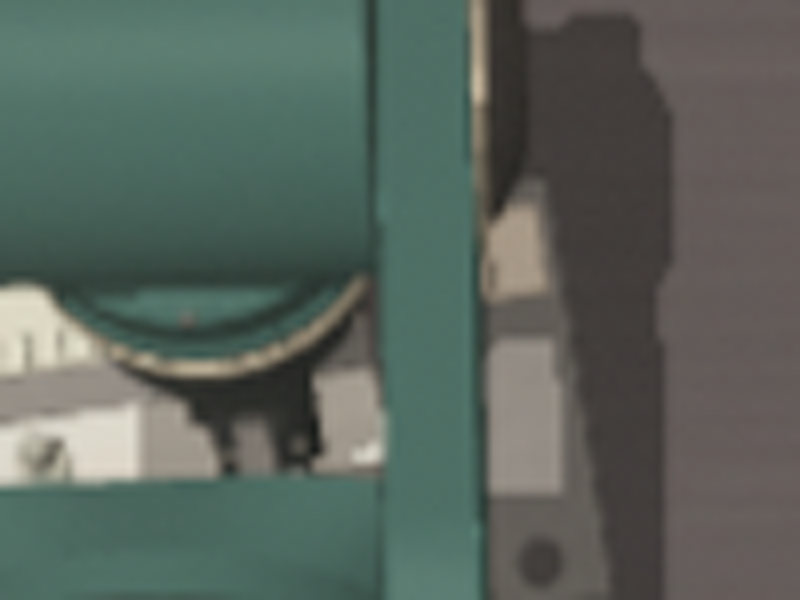

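View pics/s11.png

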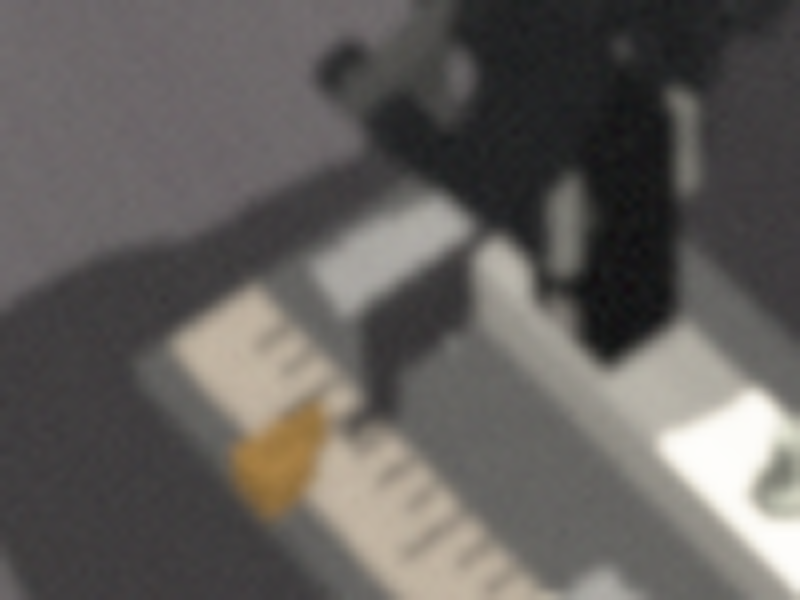

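View pics/wrist11.png

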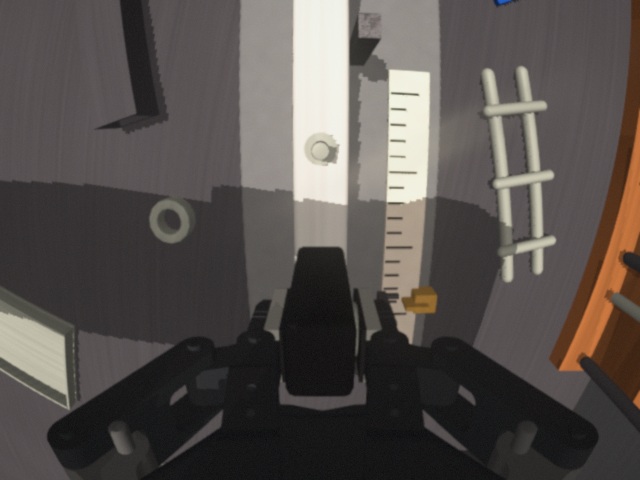

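```bash
python3 - <<'E'
from h import *
im=cv2.imread("pics/wrist11.png");crop("w11.png",im,370,240,80,80,7.5)
from fit import r
b=r.x;print(proj("wrist",tf(b,[[90+k*10,48,13] for k in range(9,18)]+[[b[4],55.7,26],[90+133.4,55,20],[90+133.4,59.8,20]])).round(1))
print(((proj("scene",tf(b,[[90+133.4,55,20],[90+133.4,60,20],[b[4],55.7,26]]))-[240,260]+.5)*8-.5).round(0))
E
```

```text
[[393.  231.3]
 [392.2 245.6]
 [391.4 259.6]
 [390.5 273.2]
 [389.6 286.5]
 [388.6 299.3]
 [387.6 311.7]
 [386.6 323.7]
 [385.6 335.3]
 [403.2 303. ]
 [400.8 294.9]
 [407.6 294.8]]
[[349. 439.]
 [332. 450.]
 [337. 418.]]
```

View pics/w11.png

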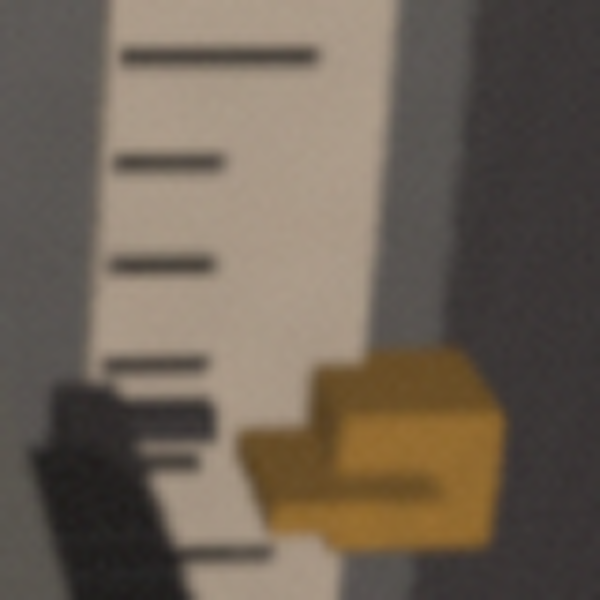

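```bash
python3 - <<'E'
from h import *
im=cv2.imread("pics/wrist11.png");c=im[285:317,372:414]
c=cv2.convertScaleAbs(c,alpha=1.6)
cv2.imwrite("pics/w11z.png",cv2.resize(c,None,fx=18,fy=18,interpolation=cv2.INTER_CUBIC))
E
```

```text
(no output)
```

View pics/w11z.png

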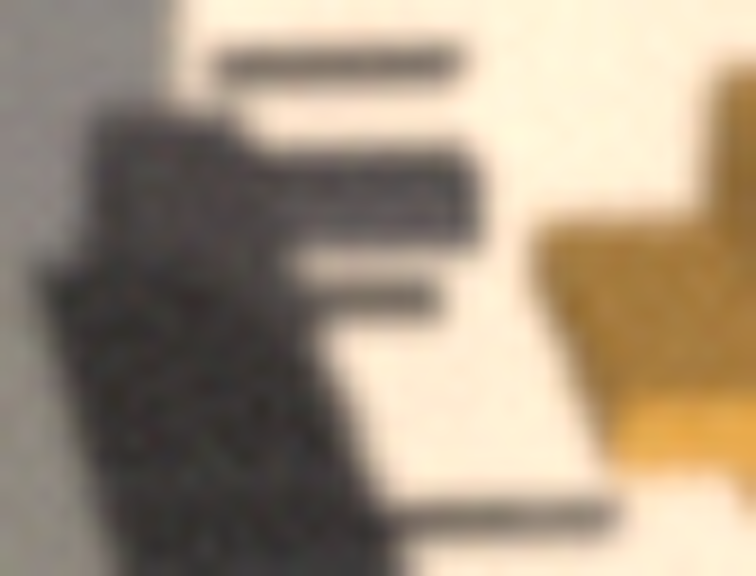

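```bash
python3 - <<'E'
from h import *
from fit import r
b=r.x
p=viewer.camera_params("wrist")
def loc(q):
    c,s=np.cos(b[2]),np.sin(b[2]);d=q[:2]-b[:2];return np.round([c*d[0]+s*d[1],-s*d[0]+c*d[1]],2)
Z=lambda q:unc(q,372,285,18)
o=-p["R"].T@p["t"];print("cam",loc(o),o[2])
for k,q in((130,(335,63)),(140,(390,297)),(150,(500,516))): print(k,[loc(ray("wrist",Z(q),z,p)) for z in(12,13)])
for nm,q,zs in(("ptr nearbottom",(475,150),(18,19,20)),("ptr mid",(478,185),(19,20,21)),("ptr far",(478,245),(19,20,21)),
 ("rdg nb",(540,225),(13,16,19,20)),("rdg nt",(605,395),(24,26,28,34)),("rdg ft",(612,470),(24,26,28,34))):
    print(nm,[(z,loc(ray("wrist",Z(q),z,p))) for z in zs])
E
```

```text
cam [114.87   0.97] 248.2496886599454
130 [array([221.66,  48.7 ]), array([221.21,  48.5 ])]
140 [array([231.95,  51.66]), array([231.45,  51.44])]
150 [array([242.  ,  56.99]), array([241.46,  56.76])]
ptr nearbottom [(18, array([222.73,  53.26])), (19, array([222.27,  53.03])), (20, array([221.8,  52.8]))]
ptr mid [(19, array([223.75,  53.26])), (20, array([223.28,  53.04])), (21, array([222.8 ,  52.81]))]
ptr far [(19, array([226.32,  53.47])), (20, array([225.83,  53.24])), (21, array([225.35,  53.01]))]
rdg nb [(13, array([228.42,  57.29])), (16, array([226.97,  56.58])), (19, array([225.52,  55.86])), (20, array([225.04,  55.62]))]
rdg nt [(24, array([230.41,  57.84])), (26, array([229.38,  57.33])), (28, array([228.35,  56.82])), (34, array([225.26,  55.3 ]))]
rdg ft [(24, array([233.67,  58.41])), (26, array([232.61,  57.9 ])), (28, array([231.55,  57.39])), (34, array([228.37,  55.85]))]
```

```bash
python3 - <<'E'
from h import *
from fit import r
b=r.x; yaw=b[2]+np.pi/2; ux=np.array([np.cos(b[2]),np.sin(b[2]),0])
p0=np.load("p0.npy")
f=env.servo_line(p0*[1,1,0]+[0,0,106]+ux*(b[4]-90-3+2.8),R(yaw),velocity=10)
env.wait(.3)
p=env.get_tcp_pos();print(f,(p-p0)@ux,p,env.get_wrist_force(),env.get_opening()*85,env.get_t())
pp=viewer.camera_params("wrist")
im=viewer.grab_frame("wrist")[:,:,::-1];cv2.imwrite("pics/w12.png",im)
np.savez("w12.npz",R=pp["R"],t=pp["t"],intrinsics=pp["intrinsics"])
c=cv2.convertScaleAbs(im[285:317,372:414],alpha=1.6)
cv2.imwrite("pics/w12z.png",cv2.resize(c,None,fx=18,fy=18,interpolation=cv2.INTER_CUBIC))
s=viewer.grab_frame("scene")[:,:,::-1]
cv2.imwrite("pics/s12z.png",cv2.resize(s[292:330,262:312],None,fx=15,fy=15,interpolation=cv2.INTER_CUBIC))
E
```

```text
False 136.45382626170988 [641.10166014  47.47275468 105.70685002] [ 0.06652597  2.48064367 -9.560764  ] 25.462667403045558 25.0833
```

View pics/w12z.png

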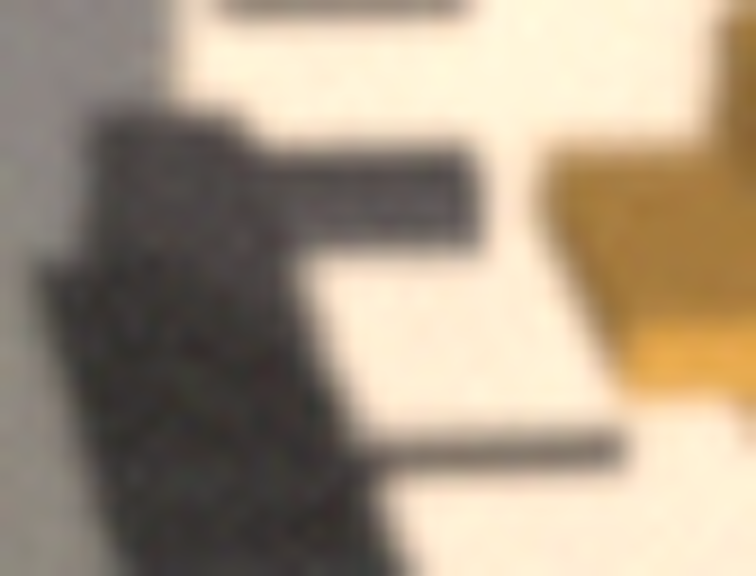

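View pics/s12z.png

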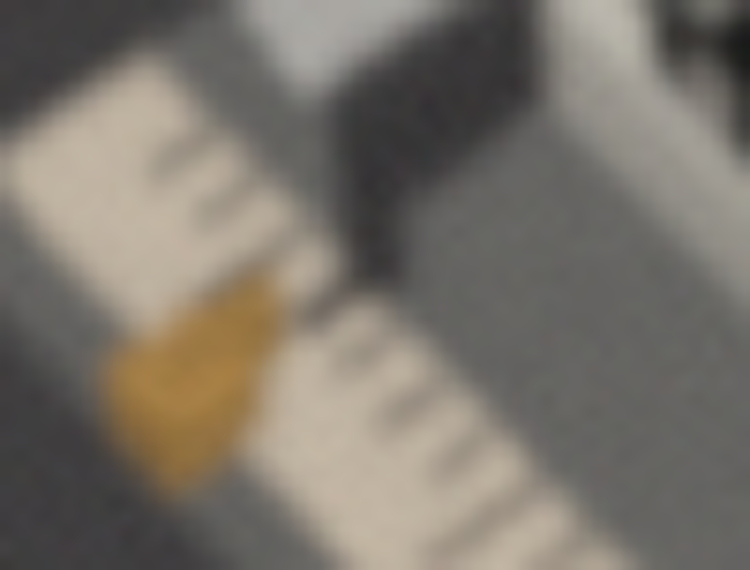

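```bash
python3 - <<'E'
from h import *
from fit import r
b=r.x
p=dict(np.load("w12.npz"))
def loc(q):
    c,s=np.cos(b[2]),np.sin(b[2]);d=q[:2]-b[:2];return np.round([c*d[0]+s*d[1],-s*d[0]+c*d[1]],2)
Z=lambda q:unc(q,372,285,18)
for k,q in((130,(340,8)),(150,(490,452))): print(k,[loc(ray("wrist",Z(q),z,p)) for z in(12,13)])
for nm,q,zs in(("ptr nb",(475,150),(16.5,17,18,18.5)),("ptr mid",(478,187),(19,20,21,21.5)),("ptr far",(478,245),(19,20,21,21.5)),
 ("rdg nb",(545,148),(16,19,20)),("rdg nt",(620,322),(32,34)),("rdg ft",(625,390),(32,34))):
    print(nm,[(z,loc(ray("wrist",Z(q),z,p))) for z in zs])
E
```

```text
130 [array([222.4 ,  48.75]), array([221.96,  48.55])]
150 [array([242.15,  56.33]), array([241.62,  56.1 ])]
ptr nb [(16.5, array([226.53,  53.6 ])), (17, array([226.3 ,  53.49])), (18, array([225.83,  53.26])), (18.5, array([225.59,  53.15]))]
ptr mid [(19, array([226.93,  53.28])), (20, array([226.46,  53.05])), (21, array([225.98,  52.82])), (21.5, array([225.74,  52.71]))]
ptr far [(19, array([229.41,  53.47])), (20, array([228.93,  53.24])), (21, array([228.44,  53.01])), (21.5, array([228.2,  52.9]))]
rdg nb [(16, array([226.74,  56.51])), (19, array([225.33,  55.79])), (20, array([224.87,  55.55]))]
rdg nt [(32, array([226.37,  56.11])), (34, array([225.37,  55.6 ]))]
rdg ft [(32, array([229.19,  56.56])), (34, array([228.16,  56.04]))]
```

View pics/scene11.png

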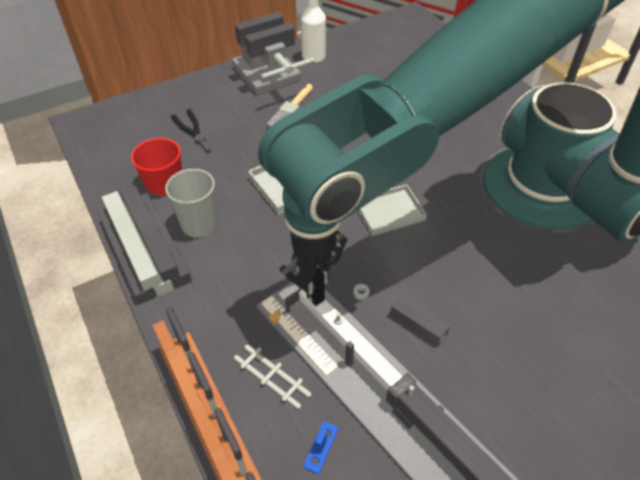

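The nut (361,292), offcut (420,322) and ladder (272,375) are where they started. The marker (275,315) hasn't moved, and the arm is pulled out to it. I'll hand the job in while holding.

```bash
python3 - <<'E'
from h import *
print(env.get_tcp_pos(),env.get_opening()*85,env.get_wrist_force(),env.get_t())
env.job_done()
E
```

```text
[641.11407555  47.50214247 105.73814094] 25.620428048632764 [ -0.96757844   2.69739168 -12.27527747] 25.1833
the job is handed in; nothing more can be done
```

The job is handed in at 25.2 s: the keeper is in the tray, and the arm is being held at the marker with the button squeezed.

- **Keeper:** I lifted it off its pegs, lowered it into the larger steel tray until it touched the floor, and let go there. The picture afterwards shows it lying flat inside.
- **Button:** With 45 N of grip the fingers stand about 25.6 mm apart, against 26.5 mm across block and pressed button, so it is fully in.
- **Pointer:** The hand travelled 136.45 mm from home. My first fit of the cameras put the marker at about 136.65 mm, so the pointer would be 0.2 mm short. The last wrist picture puts it 0.2 mm past the ridge's centre, or up to about 0.9 mm past if the pointer's top face is at 20 mm height rather than its mid-height. I left it there as within measuring error.
- **Calibration disagreement:** The wrist camera placed the scale ticks about 1.5 to 2.4 mm off their expected positions. I therefore compared pointer and ridge within one picture.
- **Top camera:** The robot blocked its view of the pointer at the end, so it could not confirm the result.
- **Bystanders:** The marker, nut, offcut and ladder looked unmoved in the scene picture taken about 3 mm before the final position. I took no full-scene check after that.
- **Wrist force:** The last reading was about 12 N downward, well under the limit.

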